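# Start the teal screw lid on the glaze refill jar

### The job

Take the teal lid, and only that one, out of the basket and set it squarely on the open jar with one of its arrows about an eighth of a turn past a mark on the jar's shoulder, on the tightening side (clockwise seen from above). Turn it backward until you feel it drop into the thread, which happens as the arrow comes back to the mark, then forward one full turn, leaving it started but not run down tight. Finish while still gripping the lid there, so that I can check the thread has not crossed, and leave the other lids in the basket and everything else on the table where it is.

Things in the scene. Friction and masses are not known exactly. Their poses are not given: they have to be found in the camera images.
- lid: teal ribbed screw lid, round, 60 mm outside diameter, 25 mm high, about 35 g, standing mouth down in the basket; grip it round the outside at any yaw. Origin on its axis at the lower edge of the skirt, z up, top face at z = +25 mm. Two white arrows on top point outward along its +x and -x; the lid is the same after half a turn.
- lid_arrow (a point): outer end of the +x arrow on the lid's top face, 25 mm from the lid's axis, 25 mm above its lower edge. Inside the skirt (54 mm bore) are two short thread lugs 180 degrees apart, undersides 1.5 mm above the lower edge, leaving a 46.4 mm passage for the neck
- jar: open white refill jar with a teal band, 86 mm square, in a wooden caddy (212 x 106 mm, up to 62 mm high) that holds it fast: it cannot turn or move. A short jar with a yellow lid (top 85 mm up) shares the caddy, 101.5 mm away along +x. Origin on the neck's axis at table level, z up. Shoulder (flat top of the square body) at z = 103 mm, mouth at z = 124.5 mm
- jar_mouth (a point): centre of the jar's mouth, on the neck axis, 124.5 mm above the table. Bare neck 44 mm across, tapered to 40 mm over its top 3 mm; 51 mm across the thread. Right-hand two-start thread: a full clockwise turn takes the lid 10 mm down, with about 1.5 mm of up-and-down play. It does not slip: the hand must sink with it. Let go, the lid stays where it is
- jar_mark (a point): middle of the dark tick mark on the shoulder on the jar's +x side, 37.5 mm from the neck axis, 103 mm above the table; an equal mark on the -x side. Above each mark a thread ridge starts. An arrow p degrees clockwise past a mark (p 0 to 140): the lid rests ON the ridges, lower edge at z = 120.5 - p/36 mm. Turned backward it climbs that slope to the mark
- jar_start (a point): on the neck axis at z = 115.5 mm, where the lid's lower edge lies after it has dropped: once the arrow has come back to the mark, or a few degrees behind it, the lid is free to fall, or be pressed gently, 5 mm down between the ridges. A full forward turn from there brings the lower edge to about z = 105.5 to 106 mm; run down tight it would touch the shoulder at 103 mm
- basket: shallow plywood basket, fixed, with three lids in a row along its y axis, about 92 mm apart; 166 mm (x) by 296 mm (y) outside, walls 6 mm thick, 46 mm high. Origin under its centre; the lids stand on its floor, 6 mm up. A lid has 38 mm or more of free room on either x side
- lid_white: white lid of the same size in the basket, to be left there (origin at the centre of its lower edge)
- lid_clay: terracotta-coloured lid of the same size in the basket, to be left there (origin at the centre of its lower edge)
- palette: empty white six-well palette, 110 x 190 x 14 mm, loose on the table
- brush: paint brush with a blue handle, 195 mm long along its x, 11 mm thick, loose on the table
- mug: unglazed white mug, 80 mm across, 92 mm high, loose on the table
- bowl: unglazed white bowl, 124 mm across, 55 mm high, loose on the table
- glaze_jar: white round jar with an orange cap, 66 mm across, 85 mm high, loose on the table
There are look-alikes about, which are no part of the job. Of the things like the lid, leave any that is green; of the rest the larger one is meant.

How it is judged:
On the way, in this order (a step that is already met when the one before it is completed fails the run):
1. the teal lid is lifted clear of the basket in the gripper (height (world z) of lid above 0.06 m and contact force between the fingers and lid above 1 N), for 0.1 s.
2. the lid rests squarely on top of the jar's thread, an arrow 12 to 100 degrees clockwise past a mark (horizontal distance between lid and jar below 0.003 m and angle between lid's own z axis and vertical below 0.12 rad and contact force between lid and jar above 0.1 N and z of lid in the frame of jar between 0.1165 and 0.1225 m and ((y of lid_arrow in the frame of jar below -0.0052 m and x of lid_arrow in the frame of jar above -0.0043 m) or (y of lid_arrow in the frame of jar above 0.0052 m and x of lid_arrow in the frame of jar below 0.0043 m))), for 0.1 s.
3. the lid is turned backward on top of the thread until its arrow is within 10 degrees of the mark (horizontal distance between lid and jar below 0.003 m and z of lid in the frame of jar between 0.1185 and 0.1235 m and angle between the x axis of lid and the x axis of jar, either way round below 0.175 rad).
4. it has dropped into the thread, its arrow at the mark or up to 60 degrees behind it (horizontal distance between lid and jar below 0.003 m and z of lid in the frame of jar between 0.1135 and 0.1178 m and angle between the x axis of lid and the x axis of jar, either way round below 1.05 rad), for 0.05 s.
At the end, for the whole second after the job is handed in: Teal lid still gripped (over 2 N), at rest on the jar, centred within 3 mm, tilted under 6 degrees, one turn below where it dropped in: an arrow within 60 degrees of a mark, lower edge 103.6 to 108.7 mm above the table. The other two lids are in the basket (z of lid in the frame of jar between 0.1036 and 0.1087 m and angle between the x axis of lid and the x axis of jar, either way round below 1.05 rad and horizontal distance between lid and jar below 0.003 m and angle between lid's own z axis and vertical below 0.1 rad and contact force between the fingers and lid above 2 N and linear speed of lid below 0.02 m/s and height (world z) of each of lid_white, lid_clay below 0.03 m and horizontal distance between each of lid_white, lid_clay and basket below 0.14 m); the arm keeps its last pose, push and grip.
It fails at once if the lid is run down tight on the jar (z of lid in the frame of jar below 0.1034 m and horizontal distance between lid and jar below 0.01 m).
It fails at once if another lid is taken out of the basket (height (world z) of any of lid_white, lid_clay above 0.04 m).
It fails at once if a bystander is pushed more than 40 mm (distance of any of palette, brush, mug, bowl, glaze_jar from where it was at the start of the episode above 0.04 m).
It also fails if it takes over 72 s, if anything falls off the work surface, if the arm or the gripper's body presses on something with over 40 N, if the wrist force passes 120 N, or if a joint passes its speed limit or range.

### The arm

A 6-joint arm with a two-finger parallel gripper is mounted at the origin on the work surface. World frame = base frame: x ahead of the robot, y to its left, z up, the work surface at z = 0. Lengths are in m, angles in rad, forces in N, time in s.
With the tool pointing down it reaches from about 0.325 to 0.9 m from the base axis. Payload 3.5 kg.
Tool frame: the origin (TCP) lies between the finger pads; the fingertips stand 25 mm ahead of it and the grasp point (between the pads) lies 6 mm ahead of it; x points along the fingers, y is the direction in which the jaws open and shut, and the axes are right-handed (so a half turn about x gives the same grasp; the last joint's range is limited). The gripper opens to 85 mm and grips with 20 to 120 N. Pads are 22 mm wide; open, the fingers measure 114 mm over their backs; the gripper's body (76 mm by 85 mm) begins 54 mm behind the grasp point. The pads swing forward as they close: fully open they stand 13 mm farther back than shut.
Start: joints at [1.049, 0.276, -0.026, 1.268, 0, 1.467], TCP at [0.254, 0.571, 0.256] pointing down, gripper open.
Joint ranges: [-3.12, 3.12], [-0.85, 1.88], [-1.08, 1.24], [-1.95, 2.15], [-1.57, 1.53], [-3.14, 3.14]. Speed limits (rad/s): [2.57, 2.57, 3.14, 3.14, 3.14, 3.14].

### API

Orientations are given as a rotation vector (axis times angle).
In Python, from plant import state, grab_frame, hand_in gives the robot as it stands.
- The arm moves only by the shell command python3 -m inch 'ROWS' [FORCE]. ROWS is JSON, a list of rows, each an object with "linear": the shift along the tool's x, y, z in cm, a list of three; "dr": the turn, a rotation vector about the tool's x, y, z in rad, a list of three; "grip": the opening, from 0 (shut) to 1 (fully open). A call has 1 to 12 rows; each row is the pose to reach, as a shift and turn from the pose commanded when the call began, along the tool's axes at that moment; what a row does not reach only later rows make up. A row lasts 1/10 s, in which the tool goes at most 50 mm and 8.59 degrees, less where a joint would pass 70% of its speed; a pose out of reach is approached as far as the arm can. A call with a gripper value outside its range is refused whole. The fingers move at their own pace and stop on an object; FORCE is the grip in N (left out, the last holds). Time passes only in rows, so rows that repeat a pose let the fingers close. It gives the time, the measured TCP pose, the force and the opening at its end, in the units of the state.
- state(): the state, without advancing time (a new reading comes with each control period).
- grab_frame(name): name is "scene" or "top"; returns a dict with "image" (480x640x3 uint8, red, green, blue), "depth" (480x640 float32, m along the optical axis (not along the pixel's ray), 0 where there is no reading), "fx", "fy", "cx", "cy" (pixels), "R" (3x3) and "t" (3): a world point X has camera coordinates R X + t. Camera axes: x right, y down, z forward; pixel columns grow to the right and rows downward; lengths in m; the calibration is good to about 2 mm. A picture is of the moment at which its call begins.
- hand_in(): hands the job in, once; it reports no verdict.
The state is a dict: "time": time; "q": joint angles; "qd": joint speeds; "effort": joint torques, N m; "eef_pos": TCP position; "ee_rot": TCP orientation; "contact_force": force on the tool from outside, world axes, zero at the start; "torque": the same for the moment, N m; "opening": finger opening in m.
Only numpy, scipy, OpenCV 4.12 (cv2) and the standard library are available. Lean on these libraries where they do the work, as an engineer would, in place of code of your own. Each camera call takes 0.05 s, during which the arm holds its last target.

## Working session

There is one attempt and no reset: what is moved stays moved. The work goes in short steps, Python scripts to look and compute and a shell command to move; the robot and the scene stay as the last step left them, time stands still between calls to the robot, and variables do not carry over. Pictures are saved under pics/ and viewed, and the job is handed in when it is done.

```bash
mkdir -p pics; ls
cat > h.py <<'E'
import numpy as np, cv2
from plant import state, grab_frame
from scipy.spatial.transform import Rotation as Rn
def snap(n,fn):
    f=grab_frame(n); cv2.imwrite('pics/'+fn+'.png',f['image'][:,:,::-1]); np.savez('pics/'+fn+'.npz',**{k:np.array(v) for k,v in f.items()}); return f
def load(fn): return dict(np.load('pics/'+fn+'.npz'))
def ray(f,u,v,z):
    R=f['R'];t=f['t']; d=R.T@np.array([(u-f['cx'])/f['fx'],(v-f['cy'])/f['fy'],1]); c=-R.T@t
    return c+d*(z-c[2])/d[2]
def proj(f,X):
    p=f['R']@np.array(X)+f['t']; return p[0]/p[2]*f['fx']+f['cx'],p[1]/p[2]*f['fy']+f['cy']
E
python3 - <<'E'
from h import *
for n in('scene','top'):
    f=snap(n,n+'0'); print(n,f['fx'],-f['R'].T@f['t'],f['R'][2])
s=state(); print({k:np.round(v,3).tolist() for k,v in s.items()})
print(Rn.from_rotvec(s['ee_rot']).as_matrix().round(3))
E
```

```text
pics
scene 512.7064887643874 [ 1.20124628 -0.78777633  1.11570613] [-0.44097547  0.5501775  -0.70911589]
top 508.2574585152307 [0.42549905 0.01656974 1.33374386] [ 0.0886197  -0.00709441 -0.99604027]
{'time': 0.1, 'q': [1.049, 0.277, -0.028, 1.268, 0.0, 1.467], 'qd': [0.001, -0.0, 0.003, -0.0, -0.001, 0.001], 'effort': [0.001, -44.671, 29.613, 0.008, -0.0, -0.0], 'eef_pos': [0.254, 0.57, 0.255], 'ee_rot': [0.327, 1.546, -0.33], 'contact_force': [0.25, 0.212, -0.326], 'torque': [-0.033, -0.016, 0.017], 'opening': 0.085}
[[-0.001  0.407  0.914]
 [-0.002  0.914 -0.407]
 [-1.    -0.002 -0.   ]]
```

View pics/top0.png

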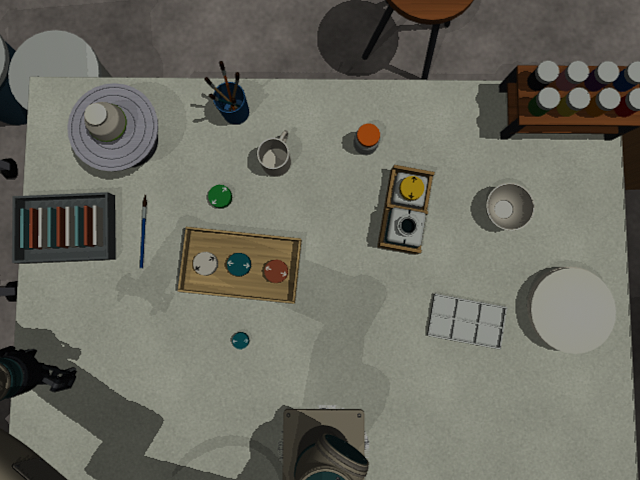

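View pics/scene0.png

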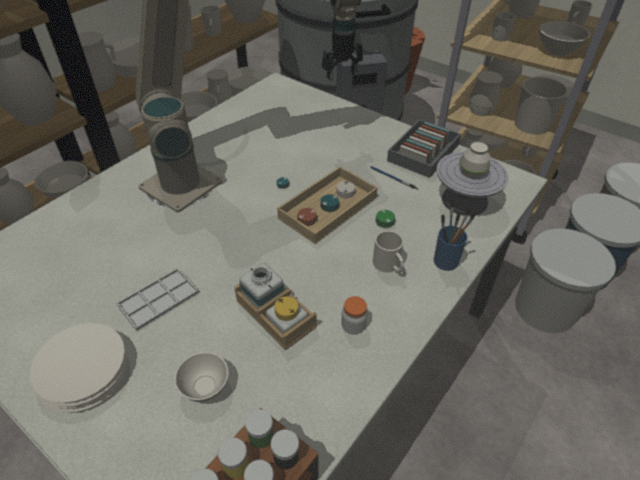

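The top view shows the basket with the teal lid near (238,264), a small teal decoy at (240,340), a green decoy at (220,196), and the open jar at (407,227) with the yellow-lid jar above it at (411,188). I'll zoom in for detail.

Run:
```python
from h import *
f=load('top0'); im=f['image'][:,:,::-1]
a=cv2.resize(im[220:310,172:307],None,fx=5.8,fy=5.8,interpolation=cv2.INTER_CUBIC)[:, :780]
b=cv2.resize(im[160:260,370:445],None,fx=6,fy=6,interpolation=cv2.INTER_CUBIC)
cv2.imwrite('pics/za.png',a);cv2.imwrite('pics/zb.png',b)
g=load('scene0'); im=g['image'][:,:,::-1]
cv2.imwrite('pics/zc.png',cv2.resize(im[250:355,225:325],None,fx=5.7,fy=5.7,interpolation=cv2.INTER_CUBIC))
hsv=cv2.cvtColor(f['image'],cv2.COLOR_RGB2HSV)
print(hsv[255:275:3,225:252:3].tolist()[3])
m=cv2.inRange(hsv,(80,90,30),(105,255,255)); m[:,:172]=0; m[:220]=0;m[310:]=0;m[:,307:]=0
n,l,s,c=cv2.connectedComponentsWithStats(m); print(s,c)
print(np.median(f['depth'][260:268,236:241]))
print(ray(f,238,264,.031))
```

```text
[[18, 135, 51], [91, 134, 80], [92, 215, 64], [91, 227, 55], [92, 210, 62], [92, 214, 62], [89, 95, 86], [89, 71, 97], [94, 179, 60]]
[[     0      0    640    480 306808]
 [   227    253     24     23    392]] [[319.603863   239.46883067]
 [238.20918367 263.89540816]]
1.2984816
[0.46882546 0.2213991  0.031     ]
```

View pics/za.png

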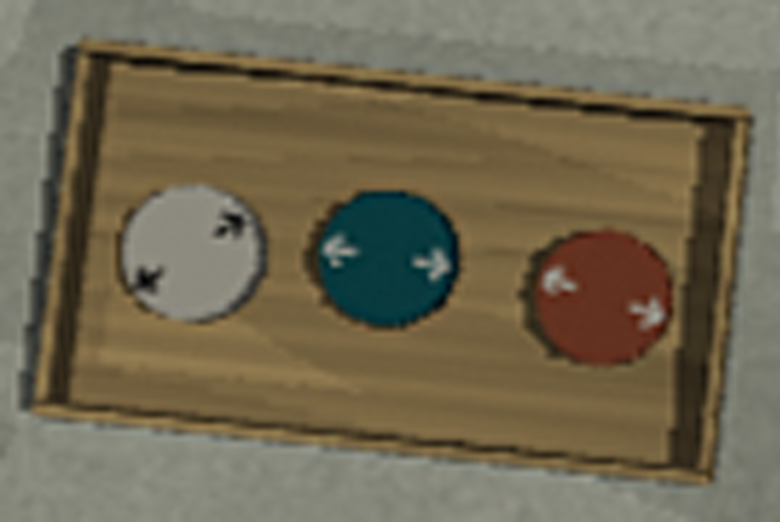

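View pics/zb.png

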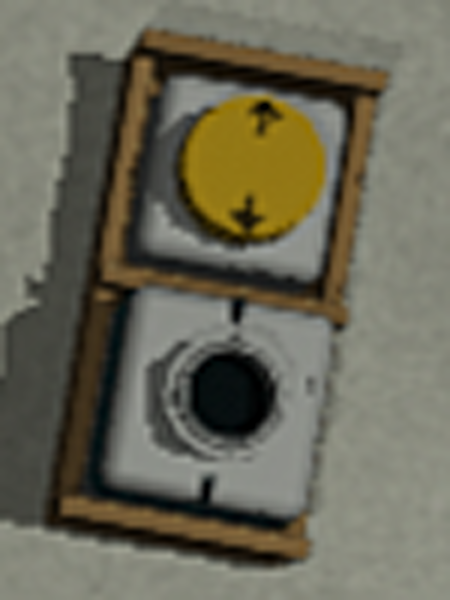

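View pics/zc.png

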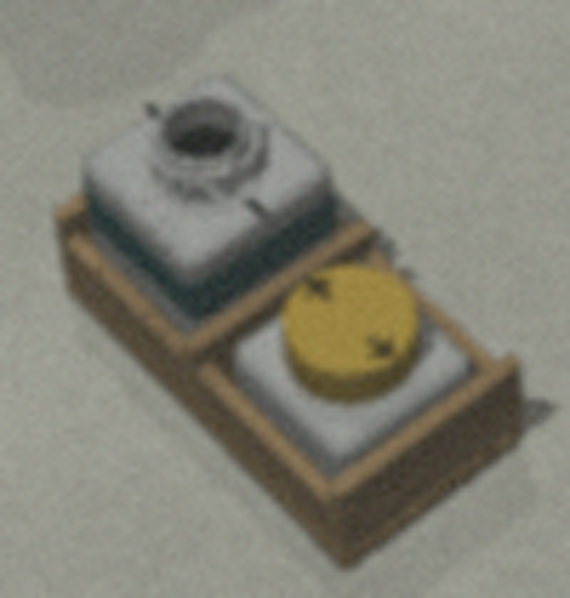

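Run:
```python
from h import *
f=load('top0'); g=load('scene0')
def dark(f,u0,u1,v0,v1,th):
    im=cv2.cvtColor(f['image'],cv2.COLOR_RGB2GRAY)[v0:v1,u0:u1]
    m=(im<th).astype(np.uint8); n,l,s,c=cv2.connectedComponentsWithStats(m)
    for i in range(1,n):
        if s[i,4]>2:
            w=(th-im.astype(float))*(l==i); vv,uu=np.mgrid[v0:v1,u0:u1]
            print(s[i]+[u0,v0,0,0,0],(w*uu).sum()/w.sum(),(w*vv).sum()/w.sum())
for nm,F,box,th in(('top',f,(390,424,208,245),100),('scene',g,(244,280,262,300),95)):
    print(nm); dark(F,*box,th)
print(cv2.cvtColor(f['image'],cv2.COLOR_RGB2GRAY)[207:246,394:424])
```

```text
top
[390 208   4  18  39] 390.5380467345716 212.46674655482326
[398 208  26   6  82] 414.22512113306 209.35594483786807
[395 216  22  21 302] 406.7596410518544 225.53382177543023
[422 229   2   5   6] 422.9387755102041 231.3877551020408
[422 235   1   5   5] 422.0 236.5483870967742
[390 239  21   6  67] 397.78176422983546 242.82708389533315
[421 241   1   4   4] 421.0 242.625
scene
[254 268  14  10 108] 259.77635542168673 273.5421686746988
[268 277   3   4   6] 269.72727272727275 278.3636363636364
[264 281   3   2   4] 265.1 281.4
[258 283   3   2   3] 258.9166666666667 283.4166666666667
[244 284  36  16 290] 264.04589724859994 293.91660579498415
[276 298   4   2   6] 278.3050847457627 298.6779661016949
[[ 72  71  74 ...  29  22  13]
 [106 115 112 ...  31  23  11]
 [120 131 129 ...  51  41  24]
 ...
 [  7   7  14 ...  94 111 123]
 [ 46  35  20 ...  91 115 127]
 [101  84  63 ...  88 119 138]]
```

Run:
```python
from h import *
f=load('top0'); G=cv2.cvtColor(f['image'],cv2.COLOR_RGB2GRAY)
np.set_printoptions(linewidth=250)
print('cols 403..415');
for v in range(206,216): print(v,G[v,403:416])
print('cols 398..410')
for v in range(236,247): print(v,G[v,398:411])
print('mouth cols 394..424')
for v in range(215,240): print(v,G[v,394:424])
```

```text
cols 403..415
206 [50 46 41 37 32 29 25 25 26 27 27 29 31]
207 [86 87 78 68 58 52 44 49 44 36 30 28 26]
208 [82 79 77 77 84 86 86 97 84 67 56 51 47]
209 [99 87 74 77 81 61 49 52 71 81 85 90 88]
210 [128 126 123 127 127  73   6  29  74  83  85  85  81]
211 [142 142 139 139 145  80   0  65 124 133 119 105  91]
212 [142 142 144 145 154  80   0  84 131 138 137 134 132]
213 [143 141 140 140 147  95  30 122 142 138 141 142 140]
214 [138 140 131 127 132 138 111 122 132 127 127 136 140]
215 [127 130 133 136 139 129 107 128 138 131 129 128 125]
cols 398..410
236 [148 151 153 154 114  95  93  93 119 128 125 137 122]
237 [143 143 144 146 148 152 152 151 147 146 145 144 146]
238 [143 143 143 143 146 142 139 136 143 145 144 143 143]
239 [145 144 144 145 150 118  80  83 131 145 144 144 143]
240 [131 135 138 142 152  96   8  70 135 148 144 144 144]
241 [107 113 120 128 140  72   0  88 139 144 143 144 144]
242 [ 73  87  96 102 110  56   0 106 134 129 131 133 136]
243 [ 24  31  39  38  40  19  13  83 107 108 112 119 123]
244 [ 5  7  8 11 19 18 21 33 43 56 71 85 96]
245 [47 49 40 27 18 10  5  8  7 13 
[... 2537 characters left out ...]
9  86  94  93  84  98 134 147 146 143 143 143 143 144 140 132 111 119]
235 [143 144 148 153 115  89  86  82  63  89 125 137 145 128 115 141 147 141 132 138 143 143 143 143 143 146 140 129  96 112]
236 [142 143 144 144 148 151 153 154 114  95  93  93 119 128 125 137 122 113 136 144 143 142 143 143 144 144 139 128  85 106]
237 [143 143 143 141 143 143 144 146 148 152 152 151 147 146 145 144 146 145 145 143 142 143 143 143 144 145 137 131  93 111]
238 [143 143 144 143 143 143 143 143 146 142 139 136 143 145 144 143 143 143 143 143 142 143 143 143 144 144 135 123  99 120]
239 [135 139 141 143 145 144 144 145 150 118  80  83 131 145 144 144 143 143 143 143 142 143 143 144 145 143 134 116  96 126]
```

Run:
```python
from h import *
f=load('top0'); g=load('scene0')
a=ray(f,409.05,211.4,.103); b=ray(f,404.0,241.4,.103); d=a-b
print(a,b,np.linalg.norm(d),'mid',(a+b)/2,'yaw',np.degrees(np.arctan2(d[1],d[0])))
G=cv2.cvtColor(f['image'],cv2.COLOR_RGB2GRAY)
for th in(35,50):
    m=(G<th).astype(np.uint8); m[:215]=0;m[237:]=0;m[:,:398]=0;m[:,420:]=0
    n,l,s,c=cv2.connectedComponentsWithStats(m); i=1+np.argmax(s[1:,4]); print(s[i],c[i],ray(f,*c[i],.1245))
# teal lid in top
hsv=cv2.cvtColor(f['image'],cv2.COLOR_RGB2HSV)
def lidc(f,c0,z):
    hsv=cv2.cvtColor(f['image'],cv2.COLOR_RGB2HSV); m=cv2.inRange(hsv,(80,90,20),(105,255,255))
    k=np.zeros_like(m); cv2.circle(k,c0,22,255,-1); m&=k
    cn=max(cv2.findContours(m,0,2)[0],key=cv2.contourArea); h=cv2.convexHull(cn); M=cv2.moments(h); c=(M['m10']/M['m00'],M['m01']/M['m00'])
    print('lid',c,cv2.fitEllipse(h),ray(f,*c,z)); return c
lidc(f,(238,264),.031); lidc(g,(330,202),.025)
for p in ((a+b)/2,):
    print('scene proj', proj(g,[p[0],p[1],.1245]), proj(g,a),proj(g,b))
# scene marks from zoom
for z in ((151,108),(259,206)): print('scene mark',ray(g,225+(z[0]+.5)/5.7-.5,250+(z[1]+.5)/5.7-.5,.103))
# arrows in top: white px
v,s=hsv[...,2].astype(int),hsv[...,1].astype(int)
m=((v>85)&(s<130)).astype(np.uint8); k=np.zeros_like(m); cv2.circle(k,(238,264),10,1,-1); m&=k
n,l,st,c=cv2.connectedComponentsWithStats(m); P=[ray(f,*c[i],.031) for i in range(1,n) if st[i,4]>3]; print(st[1:],P)
d=P[0]-P[1]; print('lid yaw',np.degrees(np.arctan2(d[1],d[0])),(P[0]+P[1])/2)
```

```text
[ 0.59728282 -0.2050392   0.103     ] [ 0.52363132 -0.19202176  0.103     ] 0.0747930313269228 mid [ 0.56045707 -0.19853048  0.103     ] yaw -10.02315615527852
[402 219  14  14 154] [408.20779221 225.25324675] [ 0.56079197 -0.1988194   0.1245    ]
[402 218  14  15 161] [408.21118012 225.37267081] [ 0.56050413 -0.19882475  0.1245    ]
lid (238.444578313253, 263.9068273092369) ((238.427001953125, 263.89288330078125), (22.721227645874023, 23.933124542236328), 89.42053985595703) [0.46906999 0.22026815 0.031     ]
lid (329.3938053097345, 200.78318584070797) ((329.446044921875, 200.75906372070312), (10.224464416503906, 15.546239852905273), 101.67391204833984) [0.4672563  0.21989137 0.025     ]
scene proj (np.float64(260.6187694222308), np.float64(271.4283964438966)) (np.float64(270.2349402212613), np.float64(285.2627442089064)) (np.float64(252.53633953785203), np.float64(268.76535604840444))
scene mark [ 0.52007113 -0.19379692  0.103     ]
scene mark [ 0.59788064 -0.20650782  0.103     ]
[[229 260   5   6  14]
 [243 263   6   5  16]] [array([0.47217935, 0.24154227, 0.031     ]), array([0.4668621 , 0.20156039, 0.031     ])]
lid yaw 82.42459551237654 [0.46952072 0.22155133 0.031     ]
```

Measurements agree: jar axis is at about (0.5605, -0.1988) with yaw -10°. The lid is at (0.469, 0.221) with arrow yaw 82.4°. The mark spacing of 74.8 mm matches the given 75 mm. Next I'll check where the open fingertips really stand.

Run:
```python
from h import *
g=load('scene0'); f=load('top0')
print(proj(g,[.254,.571,.256]),proj(f,[.254,.571,.256]))
im=g['image'][:,:,::-1][0:110,290:410]
cv2.imwrite('pics/zg.png',cv2.resize(im,None,fx=5,fy=5,interpolation=cv2.INTER_CUBIC))
D=g['depth']; R=g['R'];t=g['t']
vv,uu=np.mgrid[0:120,290:410]; d=D[0:120,290:410]
C=np.stack([(uu-g['cx'])/g['fx']*d,(vv-g['cy'])/g['fy']*d,d],-1); W=(C-t)@R
ok=(d>0)&(np.hypot(W[...,0]-.254,W[...,1]-.571)<.09)&(W[...,2]>.15)&(W[...,2]<.4)
z=W[...,2][ok]; i=np.argsort(z)[:25]; print(np.c_[W[ok][i],uu[ok][i],vv[ok][i]].round(3))
```

```text
(np.float64(342.52815638594933), np.float64(72.65175201567209)) (np.float64(50.204441126010465), np.float64(362.98371781396236))
[[2.63e-01 6.11e-01 2.41e-01 3.51e+02 7.30e+01]
 [2.69e-01 6.07e-01 2.41e-01 3.52e+02 7.40e+01]
 [2.33e-01 5.22e-01 2.42e-01 3.29e+02 8.00e+01]
 [2.40e-01 5.24e-01 2.44e-01 3.31e+02 8.00e+01]
 [2.28e-01 5.23e-01 2.44e-01 3.28e+02 7.90e+01]
 [2.75e-01 6.04e-01 2.44e-01 3.53e+02 7.40e+01]
 [2.73e-01 6.07e-01 2.46e-01 3.53e+02 7.30e+01]
 [2.72e-01 6.03e-01 2.47e-01 3.52e+02 7.30e+01]
 [2.66e-01 6.06e-01 2.48e-01 3.51e+02 7.20e+01]
 [2.69e-01 6.08e-01 2.48e-01 3.52e+02 7.20e+01]
 [2.37e-01 5.27e-01 2.49e-01 3.31e+02 7.80e+01]
 [2.43e-01 5.14e-01 2.49e-01 3.30e+02 8.00e+01]
 [2.80e-01 6.04e-01 2.50e-01 3.54e+02 7.30e+01]
 [2.40e-01 5.18e-01 2.50e-01 3.30e+02 7.90e+01]
 [2.37e-01 5.16e-01 2.50e-01 3.29e+02 7.90e+01]
 [2.85e-01 5.97e-01 2.50e-01 3.54e+02 7.40e+01]
 [2.64e-01 6.08e-01 2.50e-01 3.51e+02 7.10e+01]
 [2.74e-01 6.06e-01 2.50e-01 3.53e+02 7.20e+01]
 [2.67e-01 6.09e-01 2.51e-01 3.52e+02 7.10e+01]
 [2.79e-01 6.16e-01 2.52e-01 3.56e+02 7.10e+01]
 [2.79e-01 6.05e-01 2.52e-01 3.54e+02 7.20e+01]
 [2.62e-01 6.10e-01 2.53e-01 3.51e+02 7.00e+01]
 [2.46e-01 5.16e-01 2.53e-01 3.31e+02 7.90e+01]
 [2.40e-01 5.18e-01 2.53e-01 3.30e+02 7.80e+01]
 [2.23e-01 5.23e-01 2.54e-01 3.27e+02 7.60e+01]]
```

View pics/zg.png

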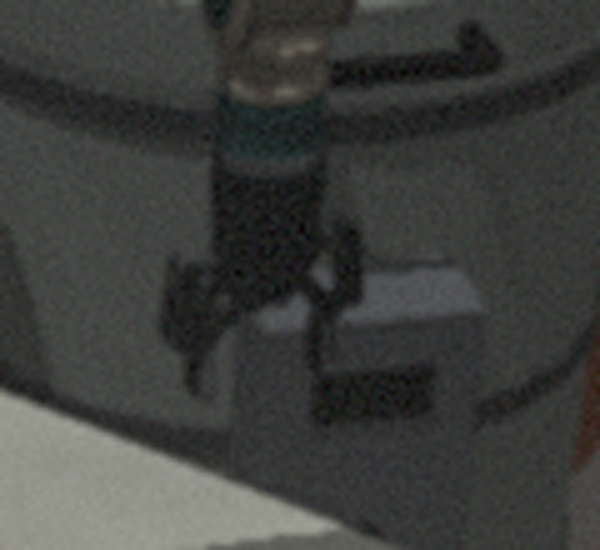

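```bash
cat >> h.py <<'E'
def rel(pos,psi):
    """shift (cm) and turn (rad) in tool axes to reach pos with tool down, tool y at psi deg"""
    s=state(); R=Rn.from_rotvec(s['ee_rot']).as_matrix()
    c,q=np.cos(np.radians(psi)),np.sin(np.radians(psi))
    x=np.array([0,0,-1.]);y=np.array([c,q,0]);T=np.stack([x,y,np.cross(x,y)],1)
    print('t',s['time'],'pos',np.round(s['eef_pos'],4),'psi',np.degrees(np.arctan2(R[1,1],R[0,1])).round(2),'q6',np.degrees(s['q'][5]).round(1),'open',round(s['opening'],4),'F',np.round(s['contact_force'],2),'M',np.round(s['torque'],2))
    print('lin',np.round(R.T@(np.array(pos)-s['eef_pos'])*100,2),'dr',np.round(Rn.from_matrix(R.T@T).as_rotvec(),4))
E
python3 -c "
from h import *
rel([.469,.2205,.12],157)"
```

```text
t 0.1 pos [0.2538 0.5704 0.2553] psi 66.01 q6 84.1 open 0.0853 F [ 0.25  0.21 -0.33] M [-0.03 -0.02  0.02]
lin [ 13.57 -23.19  33.89] dr [-1.5881e+00 -1.8000e-03  1.4000e-03]
```

```bash
python3 -m inch '[{"linear":[0,-2,3],"dr":[-0.14,0,0],"grip":1},{"linear":[0,-5,7],"dr":[-0.28,0,0],"grip":1},{"linear":[1,-7,10],"dr":[-0.42,0,0],"grip":1},{"linear":[2,-9,13],"dr":[-0.56,0,0],"grip":1},{"linear":[3,-11,16],"dr":[-0.7,0,0],"grip":1},{"linear":[4,-13,19],"dr":[-0.84,0,0],"grip":1},{"linear":[5,-15,22],"dr":[-0.98,0,0],"grip":1},{"linear":[6,-17,25],"dr":[-1.12,0,0],"grip":1},{"linear":[7.5,-19,28],"dr":[-1.26,0,0],"grip":1},{"linear":[9.5,-21,31],"dr":[-1.4,0,0],"grip":1},{"linear":[11.5,-22.5,33],"dr":[-1.5,0,0],"grip":1},{"linear":[13.5,-23.2,33.9],"dr":[-1.588,0,0],"grip":1}]' 30; python3 -m inch '[{"linear":[0,0,0],"dr":[0,0,0],"grip":1},{"linear":[0,0,0],"dr":[0,0,0],"grip":1}]'; python3 -c "
from h import *
snap('scene','s1')
rel([.469,.2205,.029],157)"
```

```text
time: 1.3
eef_pos: [0.4704, 0.2192, 0.1204]
ee_rot: [-0.91, 1.373, 0.909]
contact_force: [-0.5, 0.1, -0.9]
opening: 0.0857
time: 1.5
eef_pos: [0.4689, 0.2211, 0.121]
ee_rot: [-0.906, 1.375, 0.908]
contact_force: [-0.2, -0.7, -0.1]
opening: 0.0858
t 1.55 pos [0.4695 0.2217 0.1218] psi 156.92 q6 -48.8 open 0.0855 F [-0.69  0.61  0.27] M [0.   0.04 0.05]
lin [ 9.28 -0.   -0.13] dr [-0.0013  0.0004 -0.0001]
```

```bash
python3 -c "
from h import *
print(np.degrees(state()['q']).round(1))
f=load('s1'); im=f['image'][:,:,::-1][110:260,240:420]; cv2.imwrite('pics/s1z.png',cv2.resize(im,None,fx=4,fy=4,interpolation=cv2.INTER_CUBIC))"
```

```text
[ 18.1  11.6 -24.4  54.    0.  -48.8]
```

View pics/s1z.png

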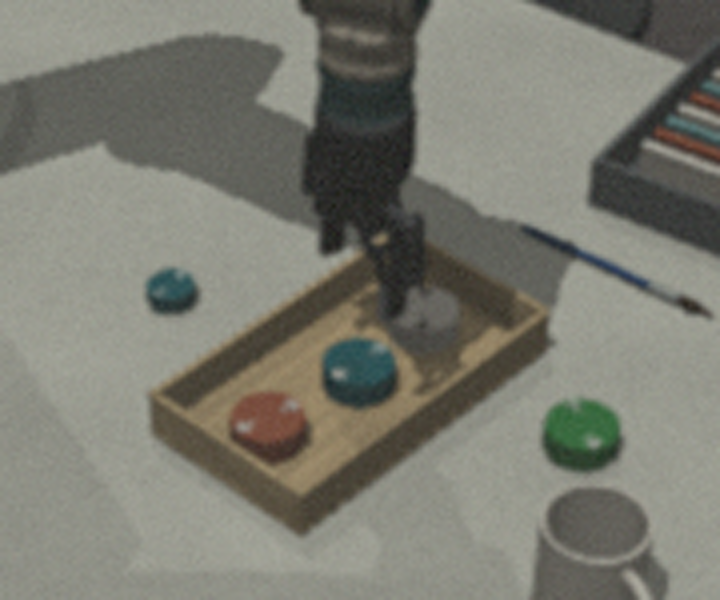

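```bash
python3 -m inch '[{"linear":[1,0,0],"dr":[0.1,0,0],"grip":1},{"linear":[3,0,-0.1],"dr":[0.18,0,0],"grip":1},{"linear":[5,0,-0.1],"dr":[0.18,0,0],"grip":1},{"linear":[6.5,0,-0.1],"dr":[0.18,0,0],"grip":1},{"linear":[8,0,-0.1],"dr":[0.18,0,0],"grip":1},{"linear":[9.2,0,-0.1],"dr":[0.18,0,0],"grip":1},{"linear":[9.2,0,-0.1],"dr":[0.18,0,0],"grip":1},{"linear":[9.2,0,-0.1],"dr":[0.18,0,0],"grip":1}]'; python3 -c "
from h import *
rel([.469,.2205,.029],146.7)"
```

```text
time: 2.35
eef_pos: [0.4694, 0.2208, 0.0299]
ee_rot: [-0.771, 1.429, 0.771]
contact_force: [0.1, 0.1, -0.5]
opening: 0.0855
t 2.35 pos [0.4694 0.2208 0.0299] psi 146.7 q6 -38.7 open 0.0855 F [ 0.09  0.08 -0.54] M [-0.02 -0.01 -0.04]
lin [ 0.09  0.02 -0.05] dr [0.     0.0006 0.0004]
```

```bash
python3 -m inch '[{"linear":[0.1,0,0],"dr":[0,0,0],"grip":0.8},{"linear":[0.1,0,0],"dr":[0,0,0],"grip":0.7},{"linear":[0.1,0,0],"dr":[0,0,0],"grip":0.6},{"linear":[0.1,0,0],"dr":[0,0,0],"grip":0.5},{"linear":[0.1,0,0],"dr":[0,0,0],"grip":0.4},{"linear":[0.1,0,0],"dr":[0,0,0],"grip":0.3},{"linear":[0.1,0,0],"dr":[0,0,0],"grip":0.3},{"linear":[0.1,0,0],"dr":[0,0,0],"grip":0.3}]' 50;  python3 -c "
from h import *
rel([.469,.2205,.029],146.7)"
```

```text
time: 3.15
eef_pos: [0.4701, 0.2206, 0.0296]
ee_rot: [-0.771, 1.428, 0.771]
contact_force: [-1.8, -0.1, 5.6]
opening: 0.0589
t 3.15 pos [0.4701 0.2206 0.0296] psi 146.67 q6 -38.7 open 0.0589 F [-1.83 -0.1   5.63] M [-0.05  0.23  0.03]
lin [ 0.06  0.08 -0.07] dr [-0.0005  0.0018  0.001 ]
```

```bash
python3 -m inch '[{"linear":[-0.5,0,0],"dr":[0,0,0],"grip":0.3},{"linear":[-2,0,0],"dr":[0,0,0],"grip":0.3},{"linear":[-5,0,0],"dr":[0,0,0],"grip":0.3},{"linear":[-8,0,0],"dr":[0,0,0],"grip":0.3},{"linear":[-12,0,0],"dr":[0,0,0],"grip":0.3},{"linear":[-16,0,0],"dr":[0,0,0],"grip":0.3},{"linear":[-19,0,0],"dr":[0,0,0],"grip":0.3},{"linear":[-19,0,0],"dr":[0,0,0],"grip":0.3},{"linear":[-19,0,0],"dr":[0,0,0],"grip":0.3}]' 50;  python3 -c "
from h import *
rel([.5605,-.1988,.20],182)
f=snap('scene','s2'); im=f['image'][:,:,::-1][60:260,230:430]; cv2.imwrite('pics/s2z.png',cv2.resize(im,None,fx=3,fy=3,interpolation=cv2.INTER_CUBIC))"
```

```text
time: 4.05
eef_pos: [0.4696, 0.2203, 0.2193]
ee_rot: [-0.771, 1.428, 0.77]
contact_force: [0.8, -0.5, -0.6]
opening: 0.0585
t 4.05 pos [0.4696 0.2203 0.2193] psi 146.67 q6 -38.7 open 0.0585 F [ 0.84 -0.54 -0.62] M [-0.01  0.01 -0.02]
lin [  1.92 -30.63 -30.02] dr [-0.6167  0.0011  0.0018]
```

View pics/s2z.png

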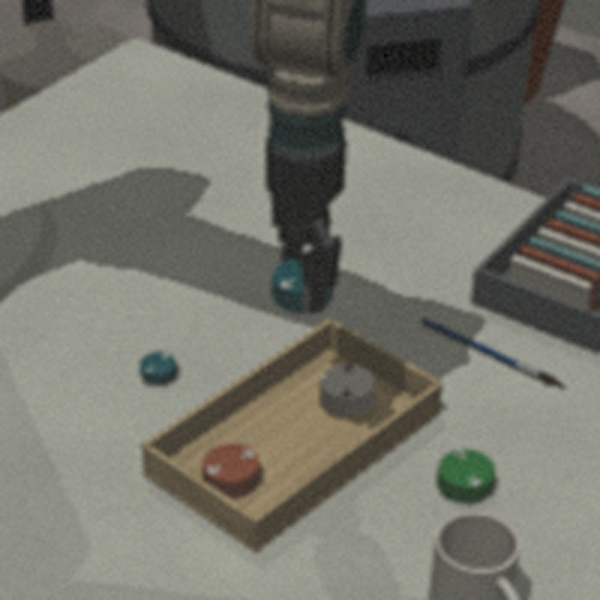

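```bash
python3 -m inch '[{"linear":[0,-1.5,-1.5],"dr":[-0.03,0,0],"grip":0.3},{"linear":[0,-4,-4],"dr":[-0.1,0,0],"grip":0.3},{"linear":[0,-7,-7],"dr":[-0.17,0,0],"grip":0.3},{"linear":[0,-10,-10],"dr":[-0.24,0,0],"grip":0.3},{"linear":[0,-13,-13],"dr":[-0.31,0,0],"grip":0.3},{"linear":[0,-16,-16],"dr":[-0.38,0,0],"grip":0.3},{"linear":[0,-19,-19],"dr":[-0.45,0,0],"grip":0.3},{"linear":[0,-22,-22],"dr":[-0.52,0,0],"grip":0.3},{"linear":[0,-25,-25],"dr":[-0.59,0,0],"grip":0.3},{"linear":[0,-28,-28],"dr":[-0.65,0,0],"grip":0.3},{"linear":[0,-30,-29.5],"dr":[-0.69,0,0],"grip":0.3},{"linear":[0,-30.6,-30],"dr":[-0.69,0,0],"grip":0.3}]'; python3 -m inch '[{"linear":[1,0,0],"dr":[0,0,0],"grip":0.3},{"linear":[2.5,0,0],"dr":[0,0,0],"grip":0.3},{"linear":[2.5,0,0],"dr":[0,0,0],"grip":0.3},{"linear":[2.5,0,0],"dr":[0,0,0],"grip":0.3}]'; python3 -c "
from h import *
rel([.5605,-.1988,.147],186.3)
print(np.degrees(state()['q']).round(1))
f=snap('scene','s3'); im=f['image'][:,:,::-1][180:350,180:380]; cv2.imwrite('pics/s3z.png',cv2.resize(im,None,fx=3.5,fy=3.5,interpolation=cv2.INTER_CUBIC))
f=snap('top','t3'); im=f['image'][:,:,::-1][150:280,340:480]; cv2.imwrite('pics/t3z.png',cv2.resize(im,None,fx=4,fy=4,interpolation=cv2.INTER_CUBIC))"
```

```text
time: 5.3
eef_pos: [0.5595, -0.2007, 0.2159]
ee_rot: [-1.284, 1.159, 1.289]
contact_force: [-0.5, 0.5, 0.0]
opening: 0.059
time: 5.7
eef_pos: [0.5588, -0.1968, 0.1918]
ee_rot: [-1.287, 1.156, 1.293]
contact_force: [0.4, -0.0, -0.7]
opening: 0.0585
t 5.7 pos [ 0.5588 -0.1968  0.1918] psi -173.71 q6 -121.9 open 0.0585 F [ 0.44 -0.01 -0.71] M [ 0.   -0.02  0.04]
lin [ 4.48 -0.16 -0.23] dr [-0.0001  0.0019 -0.0028]
[ -25.7   15.   -10.6   64.6    0.  -121.9]
```

View pics/s3z.png

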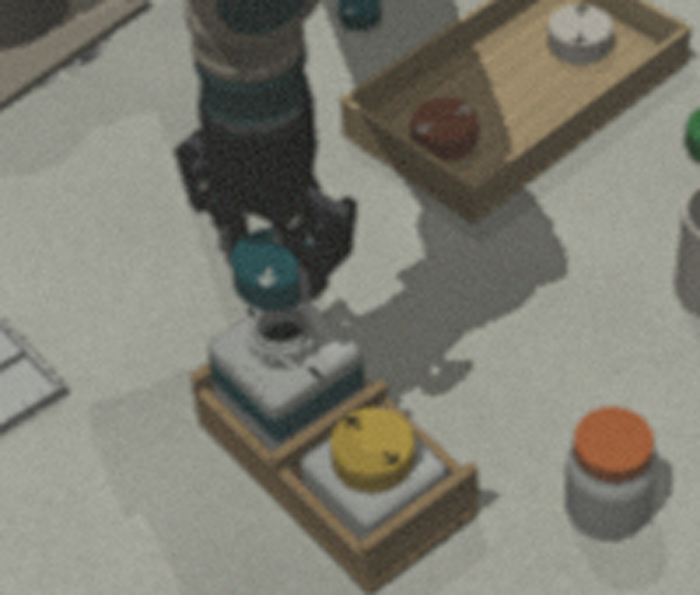

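View pics/t3z.png

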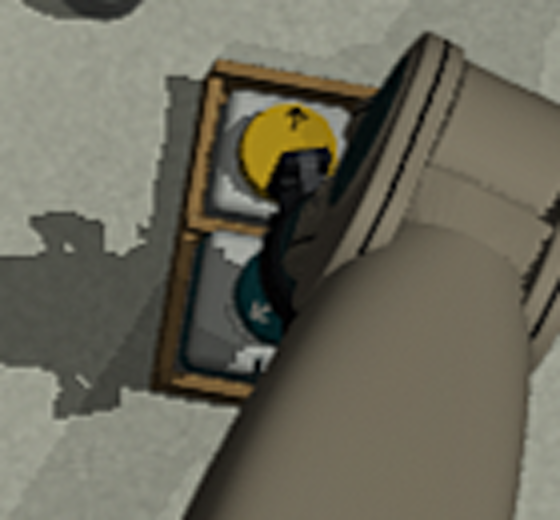

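Run:
```python
from h import *
f=load('t3'); g=load('s3')
z=.1933
def arrow(F,c0,r,vt):
    hsv=cv2.cvtColor(F['image'],cv2.COLOR_RGB2HSV).astype(int); m=((hsv[...,2]>vt)&(hsv[...,1]<130)).astype(np.uint8)
    k=np.zeros_like(m); cv2.circle(k,c0,r,1,-1); m&=k
    vv,uu=np.nonzero(m); print(len(uu)); return uu.mean(),vv.mean()
a=arrow(f,(340+65,150+78),4,80); b=arrow(g,(180+76,180+79),5,110)
A=ray(f,*a,z);B=ray(g,*b,z); print(a,b,A,B,np.linalg.norm(A-B)); d=A-B
print('mid',(A+B)/2,'yaw',np.degrees(np.arctan2(d[1],d[0])))
# lid rim, scene : teal mask overlaid with predicted circles
im=g['image'][:,:,::-1].copy()
im=cv2.resize(im[200:300,220:300],None,fx=6,fy=6,interpolation=cv2.INTER_CUBIC)
def draw(c,r,z,col):
    th=np.linspace(0,2*np.pi,60); p=np.array([proj(g,[c[0]+r*np.cos(t),c[1]+r*np.sin(t),z]) for t in th]); p=((p-[220,200])*6+3).astype(np.int32); cv2.polylines(im,[p],True,col,1)
draw((.5588,-.1968),.03,.1933,(0,0,255));draw((.5588,-.1968),.03,.1683,(0,255,255));draw((.5606,-.1988),.022,.1215,(0,255,0))
cv2.imwrite('pics/ov3.png',im)
```

```text
11
16
(np.float64(404.09090909090907), np.float64(227.72727272727272)) (np.float64(255.875), np.float64(259.0625)) [ 0.54741415 -0.17719879  0.1933    ] [ 0.56899047 -0.21716955  0.1933    ] 0.04542245569069376
mid [ 0.55820231 -0.19718417  0.1933    ] yaw 118.36027853632554
```

View pics/ov3.png

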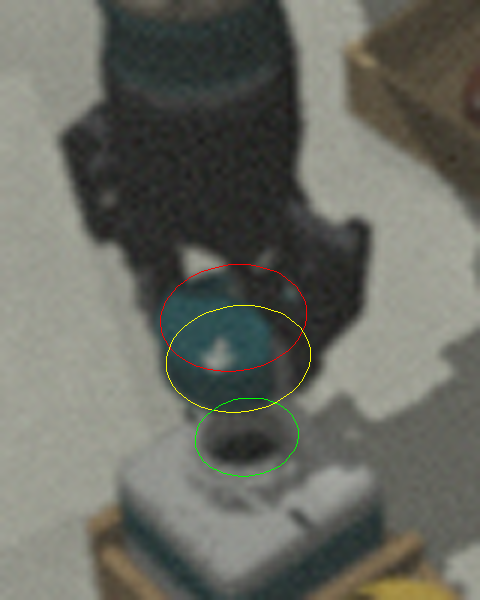

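Run:
```python
from h import *
P=[]
for i in range(6):
    P.append(state()['eef_pos']); grab_frame('scene')
P=np.array(P); print(P.round(4),P.mean(0)); rel([.5605,-.1988,.147],186.3)
```

```text
[[ 0.5599 -0.1976  0.1934]
 [ 0.5602 -0.1979  0.1938]
 [ 0.5604 -0.1981  0.194 ]
 [ 0.5604 -0.1983  0.194 ]
 [ 0.5604 -0.1984  0.194 ]
 [ 0.5604 -0.1985  0.1939]] [ 0.56028298 -0.19813906  0.19384551]
t 6.1 pos [ 0.5603 -0.1985  0.1938] psi -173.78 q6 -122.0 open 0.0588 F [-0.66  0.48 -0.31] M [ 0.01  0.05 -0.01]
lin [ 4.68 -0.01 -0.03] dr [-0.0014 -0.0005  0.0008]
```

```bash
python3 -m inch '[{"linear":[1,0,0],"dr":[0,0,0],"grip":0.3},{"linear":[2,0,0],"dr":[0,0,0],"grip":0.3},{"linear":[3,0,0],"dr":[0,0,0],"grip":0.3},{"linear":[4,0,0],"dr":[0,0,0],"grip":0.3},{"linear":[4.4,0,0],"dr":[0,0,0],"grip":0.3},{"linear":[4.6,0,0],"dr":[0,0,0],"grip":0.3},{"linear":[4.7,0,0],"dr":[0,0,0],"grip":0.3},{"linear":[4.7,0,0],"dr":[0,0,0],"grip":0.3},{"linear":[4.7,0,0],"dr":[0,0,0],"grip":0.3},{"linear":[4.7,0,0],"dr":[0,0,0],"grip":0.3}]'; python3 -c "
from h import *
rel([.5605,-.1988,.143],186.3)"
```

```text
time: 7.1
eef_pos: [0.5603, -0.1987, 0.1468]
ee_rot: [-1.289, 1.156, 1.288]
contact_force: [0.6, -0.2, -1.0]
opening: 0.0588
t 7.1 pos [ 0.5603 -0.1987  0.1468] psi -173.79 q6 -122.0 open 0.0588 F [ 0.63 -0.24 -0.96] M [-0.03  0.04  0.04]
lin [ 0.38 -0.01 -0.02] dr [-0.0016 -0.0005  0.0007]
```

```bash
for i in 1 2 3; do python3 -m inch '[{"linear":[0.1,0,0],"dr":[0,0,0],"grip":0.3},{"linear":[0.15,0,0],"dr":[0,0,0],"grip":0.3},{"linear":[0.15,0,0],"dr":[0,0,0],"grip":0.3}]' | grep -E "pos|force"; done
```

```text
eef_pos: [0.56, -0.1985, 0.1448]
contact_force: [0.0, -0.6, -0.8]
eef_pos: [0.5602, -0.1986, 0.1433]
contact_force: [0.7, -0.7, -0.6]
eef_pos: [0.5603, -0.1986, 0.1427]
contact_force: [-1.5, 0.4, 5.2]
```

```bash
python3 -m inch '[{"linear":[0,0,0],"dr":[0,0,0],"grip":0.3},{"linear":[0,0,0],"dr":[0,0,0],"grip":0.3},{"linear":[0,0,0],"dr":[-0.05,0,0],"grip":0.3},{"linear":[-0.02,0,0],"dr":[-0.11,0,0],"grip":0.3},{"linear":[-0.03,0,0],"dr":[-0.17,0,0],"grip":0.3},{"linear":[-0.04,0,0],"dr":[-0.23,0,0],"grip":0.3},{"linear":[-0.04,0,0],"dr":[-0.29,0,0],"grip":0.3},{"linear":[-0.05,0,0],"dr":[-0.35,0,0],"grip":0.3},{"linear":[-0.05,0,0],"dr":[-0.35,0,0],"grip":0.3}]' ; python3 -c "
from h import *
rel([.5605,-.1988,.143],234.3)"
```

```text
time: 8.9
eef_pos: [0.5609, -0.1987, 0.1432]
ee_rot: [-1.54, 0.956, 1.536]
contact_force: [0.9, 0.9, 5.7]
opening: 0.0588
t 8.9 pos [ 0.5609 -0.1987  0.1432] psi -153.73 q6 -142.0 open 0.0588 F [0.93 0.87 5.71] M [ 0.19 -0.07  0.02]
lin [0.02 0.04 0.01] dr [-0.4892 -0.0017  0.0012]
```

```bash
python3 -m inch '[{"linear":[-0.01,0,0],"dr":[-0.06,0,0],"grip":0.3},{"linear":[-0.02,0,0],"dr":[-0.12,0,0],"grip":0.3},{"linear":[-0.03,0,0],"dr":[-0.18,0,0],"grip":0.3},{"linear":[-0.04,0,0],"dr":[-0.24,0,0],"grip":0.3},{"linear":[-0.05,0,0],"dr":[-0.3,0,0],"grip":0.3},{"linear":[-0.06,0,0],"dr":[-0.36,0,0],"grip":0.3},{"linear":[-0.06,0,0],"dr":[-0.4,0,0],"grip":0.3},{"linear":[-0.06,0,0],"dr":[-0.42,0,0],"grip":0.3},{"linear":[-0.06,0,0],"dr":[-0.42,0,0],"grip":0.3}]' ; python3 -c "
from h import *
rel([.5605,-.1988,.143],234.3)
print(np.degrees(state()['q']).round(1))
f=snap('scene','s4'); im=f['image'][:,:,::-1][200:320,210:310]; cv2.imwrite('pics/s4z.png',cv2.resize(im,None,fx=5,fy=5,interpolation=cv2.INTER_CUBIC))"
```

```text
time: 9.8
eef_pos: [0.5606, -0.199, 0.1436]
ee_rot: [-1.822, 0.658, 1.818]
contact_force: [0.3, -0.4, 5.9]
opening: 0.0588
t 9.8 pos [ 0.5606 -0.199   0.1436] psi -129.73 q6 -166.0 open 0.0588 F [ 0.28 -0.38  5.95] M [-0.06 -0.   -0.04]
lin [ 0.06 -0.01  0.02] dr [-0.0704 -0.0018 -0.0001]
[ -25.8   17.4  -13.7   58.8   -0.  -166. ]
```

View pics/s4z.png

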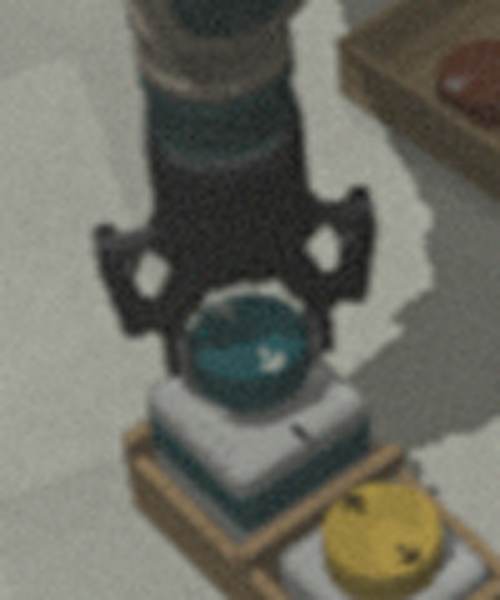

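```bash
for i in 1 2 ; do python3 -m inch '[{"linear":[0,0,0],"dr":[-0.02,0,0],"grip":0.3},{"linear":[0,0,0],"dr":[-0.04,0,0],"grip":0.3},{"linear":[0,0,0],"dr":[-0.04,0,0],"grip":0.3},{"linear":[0,0,0],"dr":[-0.04,0,0],"grip":0.3}]' | grep -E "pos|force"; done; python3 -c "
from h import *
rel([.5605,-.1988,.143],234.3)"
```

```text
eef_pos: [0.5605, -0.1991, 0.1434]
contact_force: [-0.8, -0.6, 5.1]
eef_pos: [0.5602, -0.1991, 0.143]
contact_force: [-0.2, -3.7, 3.7]
t 10.65 pos [ 0.5602 -0.1991  0.143 ] psi -125.13 q6 -170.6 open 0.0587 F [-0.23 -3.67  3.72] M [-0.65 -0.21 -0.07]
lin [-0.   -0.04 -0.01] dr [ 0.01   -0.0009 -0.0007]
```

```bash
for i in 1 2 ; do python3 -m inch '[{"linear":[0.03,0,0],"dr":[-0.02,0,0],"grip":0.3},{"linear":[0.06,0,0],"dr":[-0.02,0,0],"grip":0.3},{"linear":[0.1,0,0],"dr":[-0.02,0,0],"grip":0.3},{"linear":[0.1,0,0],"dr":[-0.02,0,0],"grip":0.3}]' | grep -E "pos|force"; done; python3 -c "
from h import *
rel([.5605,-.1988,.143],234.3)"
```

```text
eef_pos: [0.56, -0.1983, 0.1416]
contact_force: [1.8, -2.2, 0.2]
eef_pos: [0.56, -0.1983, 0.1408]
contact_force: [1.7, -1.9, 0.8]
t 11.45 pos [ 0.56   -0.1983  0.1408] psi -122.79 q6 -173.0 open 0.0592 F [ 1.75 -1.88  0.83] M [-0.24 -0.47  0.01]
lin [-0.22  0.01 -0.07] dr [0.0508 0.0002 0.0004]
```

```bash
for i in 1 2 ; do python3 -m inch '[{"linear":[0.05,0,0],"dr":[0,0,0],"grip":0.3},{"linear":[0.1,0,0],"dr":[0,0,0],"grip":0.3},{"linear":[0.1,0,0],"dr":[0,0,0],"grip":0.3},{"linear":[0.1,0,0],"dr":[0,0,0],"grip":0.3}]' | grep -E "pos|force"; done; python3 -c "
from h import *
rel([.5605,-.1988,.139],234.3)"
```

```text
eef_pos: [0.56, -0.1984, 0.1398]
contact_force: [2.3, -0.7, 0.3]
eef_pos: [0.56, -0.1985, 0.1392]
contact_force: [0.4, -0.8, 2.8]
t 12.25 pos [ 0.56   -0.1985  0.1392] psi -122.79 q6 -173.0 open 0.0593 F [ 0.39 -0.81  2.78] M [-0.04 -0.22  0.03]
lin [ 0.02  0.   -0.06] dr [ 0.0508 -0.      0.0002]
```

```bash
python3 -m inch '[{"linear":[0.05,0,0],"dr":[0,0,0],"grip":0.3},{"linear":[0.05,0,0],"dr":[0,0,0],"grip":0.3},{"linear":[0.05,0,0],"dr":[0,0,0],"grip":0.3}]' | grep -E "pos|force"; python3 -c "
from h import *
rel([.5605,-.1988,.139],234.3)
f=snap('scene','s5'); im=f['image'][:,:,::-1][200:320,210:310]; cv2.imwrite('pics/s5z.png',cv2.resize(im,None,fx=5,fy=5,interpolation=cv2.INTER_CUBIC))"
```

```text
eef_pos: [0.56, -0.1985, 0.1391]
contact_force: [0.8, 0.7, 6.0]
t 12.55 pos [ 0.56   -0.1985  0.1391] psi -122.79 q6 -173.0 open 0.059 F [0.8  0.69 6.  ] M [ 0.04 -0.08 -0.01]
lin [ 0.01  0.   -0.06] dr [ 0.0507 -0.0001  0.0001]
```

View pics/s5z.png

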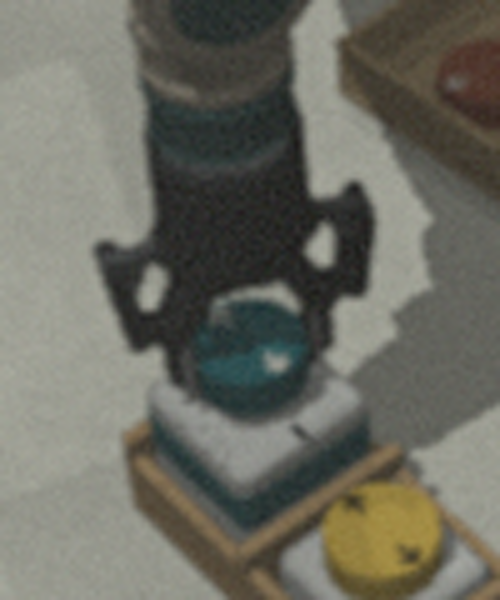

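```bash
python3 -m inch '[{"linear":[-0.04,0,0],"dr":[0.05,0,0],"grip":0.3},{"linear":[-0.02,0,0],"dr":[0.12,0,0],"grip":0.3},{"linear":[0,0,0],"dr":[0.24,0,0],"grip":0.3},{"linear":[0.02,0,0],"dr":[0.36,0,0],"grip":0.3},{"linear":[0.04,0,0],"dr":[0.48,0,0],"grip":0.3},{"linear":[0.06,0,0],"dr":[0.6,0,0],"grip":0.3},{"linear":[0.07,0,0],"dr":[0.7,0,0],"grip":0.3},{"linear":[0.07,0,0],"dr":[0.7,0,0],"grip":0.3}]'; python3 -c "
from h import *
rel([.5605,-.1988,.139],234.3)"
```

```text
time: 13.4
eef_pos: [0.5602, -0.1985, 0.138]
ee_rot: [-1.426, 1.053, 1.425]
contact_force: [1.0, -0.0, 3.2]
opening: 0.0588
t 13.4 pos [ 0.5602 -0.1985  0.138 ] psi -162.9 q6 -132.8 open 0.0588 F [ 1.02 -0.02  3.23] M [-0.05 -0.31 -0.07]
lin [-0.1  -0.02 -0.03] dr [-6.492e-01 -4.000e-04  3.000e-04]
```

```bash
python3 -m inch '[{"linear":[0.02,0,0],"dr":[0.12,0,0],"grip":0.3},{"linear":[0.04,0,0],"dr":[0.24,0,0],"grip":0.3},{"linear":[0.06,0,0],"dr":[0.36,0,0],"grip":0.3},{"linear":[0.08,0,0],"dr":[0.48,0,0],"grip":0.3},{"linear":[0.1,0,0],"dr":[0.6,0,0],"grip":0.3},{"linear":[0.11,0,0],"dr":[0.72,0,0],"grip":0.3},{"linear":[0.13,0,0],"dr":[0.84,0,0],"grip":0.3},{"linear":[0.15,0,0],"dr":[0.96,0,0],"grip":0.3},{"linear":[0.17,0,0],"dr":[1.08,0,0],"grip":0.3},{"linear":[0.19,0,0],"dr":[1.2,0,0],"grip":0.3},{"linear":[0.21,0,0],"dr":[1.32,0,0],"grip":0.3},{"linear":[0.22,0,0],"dr":[1.4,0,0],"grip":0.3}]'; python3 -m inch '[{"linear":[0,0,0],"dr":[0,0,0],"grip":0.3},{"linear":[0,0,0],"dr":[0,0,0],"grip":0.3}]' >/dev/null;python3 -c "
from h import *
rel([.5605,-.1988,.139],234.3)"
```

```text
time: 14.6
eef_pos: [0.5605, -0.1983, 0.1358]
ee_rot: [-0.367, 1.538, 0.367]
contact_force: [2.4, 1.0, 2.9]
opening: 0.0584
t 14.8 pos [ 0.5605 -0.1985  0.1358] psi 117.04 q6 -52.8 open 0.0591 F [2.33 0.42 3.34] M [ 0.19 -0.58 -0.04]
lin [-0.32 -0.03 -0.02] dr [-2.0465e+00  4.0000e-04  1.4000e-03]
```

Tracking the thread: 120° turned and 3.3 mm down, at a steady ~3 N. I'll continue the same way.

```bash
python3 -m inch '[{"linear":[0.02,0,0],"dr":[0.12,0,0],"grip":0.3},{"linear":[0.04,0,0],"dr":[0.24,0,0],"grip":0.3},{"linear":[0.06,0,0],"dr":[0.36,0,0],"grip":0.3},{"linear":[0.08,0,0],"dr":[0.48,0,0],"grip":0.3},{"linear":[0.1,0,0],"dr":[0.6,0,0],"grip":0.3},{"linear":[0.11,0,0],"dr":[0.72,0,0],"grip":0.3},{"linear":[0.13,0,0],"dr":[0.84,0,0],"grip":0.3},{"linear":[0.15,0,0],"dr":[0.96,0,0],"grip":0.3},{"linear":[0.17,0,0],"dr":[1.08,0,0],"grip":0.3},{"linear":[0.19,0,0],"dr":[1.2,0,0],"grip":0.3},{"linear":[0.21,0,0],"dr":[1.32,0,0],"grip":0.3},{"linear":[0.22,0,0],"dr":[1.4,0,0],"grip":0.3}]'; python3 -m inch '[{"linear":[0,0,0],"dr":[0,0,0],"grip":0.3},{"linear":[0,0,0],"dr":[0,0,0],"grip":0.3}]' >/dev/null;python3 -c "
from h import *
rel([.5605,-.1988,.139],234.3)"
```

```text
time: 16.0
eef_pos: [0.5606, -0.1986, 0.1336]
ee_rot: [0.727, 1.444, -0.727]
contact_force: [2.0, -0.4, 3.8]
opening: 0.0589
t 16.2 pos [ 0.5605 -0.1988  0.1336] psi 36.83 q6 27.4 open 0.0592 F [ 2.73 -0.85  3.21] M [-0.13 -0.76  0.  ]
lin [-0.54 -0.   -0.  ] dr [ 2.8366e+00 -5.0000e-04 -1.7000e-03]
```

```bash
python3 -m inch '[{"linear":[0.02,0,0],"dr":[0.12,0,0],"grip":0.3},{"linear":[0.04,0,0],"dr":[0.24,0,0],"grip":0.3},{"linear":[0.06,0,0],"dr":[0.36,0,0],"grip":0.3},{"linear":[0.08,0,0],"dr":[0.48,0,0],"grip":0.3},{"linear":[0.1,0,0],"dr":[0.6,0,0],"grip":0.3},{"linear":[0.11,0,0],"dr":[0.72,0,0],"grip":0.3},{"linear":[0.13,0,0],"dr":[0.84,0,0],"grip":0.3},{"linear":[0.15,0,0],"dr":[0.96,0,0],"grip":0.3},{"linear":[0.17,0,0],"dr":[1.08,0,0],"grip":0.3},{"linear":[0.19,0,0],"dr":[1.2,0,0],"grip":0.3},{"linear":[0.21,0,0],"dr":[1.32,0,0],"grip":0.3},{"linear":[0.22,0,0],"dr":[1.4,0,0],"grip":0.3}]'; python3 -m inch '[{"linear":[0,0,0],"dr":[0,0,0],"grip":0.3},{"linear":[0,0,0],"dr":[0,0,0],"grip":0.3}]' >/dev/null;python3 -c "
from h import *
rel([.5605,-.1988,.139],234.3)"
```

```text
time: 17.4
eef_pos: [0.5601, -0.1986, 0.1313]
ee_rot: [1.744, 0.747, -1.744]
contact_force: [1.6, 0.2, 4.2]
opening: 0.0593
t 17.6 pos [ 0.56   -0.1987  0.1313] psi -43.4 q6 107.6 open 0.0591 F [1.87 0.22 3.98] M [-0.02 -0.39 -0.07]
lin [-0.77  0.04 -0.03] dr [ 1.4363e+00  0.0000e+00 -3.0000e-04]
```

```bash
python3 -m inch '[{"linear":[0.02,0,0],"dr":[0.12,0,0],"grip":0.3},{"linear":[0.04,0,0],"dr":[0.24,0,0],"grip":0.3},{"linear":[0.06,0,0],"dr":[0.36,0,0],"grip":0.3},{"linear":[0.08,0,0],"dr":[0.48,0,0],"grip":0.3},{"linear":[0.1,0,0],"dr":[0.6,0,0],"grip":0.3},{"linear":[0.11,0,0],"dr":[0.72,0,0],"grip":0.3},{"linear":[0.13,0,0],"dr":[0.84,0,0],"grip":0.3},{"linear":[0.15,0,0],"dr":[0.96,0,0],"grip":0.3},{"linear":[0.17,0,0],"dr":[1.08,0,0],"grip":0.3},{"linear":[0.18,0,0],"dr":[1.15,0,0],"grip":0.3},{"linear":[0.18,0,0],"dr":[1.15,0,0],"grip":0.3},{"linear":[0.18,0,0],"dr":[1.15,0,0],"grip":0.3}]'; python3 -m inch '[{"linear":[0,0,0],"dr":[0,0,0],"grip":0.3},{"linear":[0,0,0],"dr":[0,0,0],"grip":0.3}]' >/dev/null;python3 -c "
from h import *
rel([.5605,-.1988,.129],237.2)
f=snap('scene','s6'); im=f['image'][:,:,::-1][200:320,210:310]; cv2.imwrite('pics/s6z.png',cv2.resize(im,None,fx=5,fy=5,interpolation=cv2.INTER_CUBIC))
f=snap('top','t6'); cv2.imwrite('pics/t6z.png',f['image'][:,:,::-1])"
```

```text
time: 18.8
eef_pos: [0.5601, -0.1983, 0.1295]
ee_rot: [-2.039, 0.346, 2.038]
contact_force: [2.9, 1.5, 5.2]
opening: 0.0591
t 19.0 pos [ 0.5601 -0.1983  0.1295] psi -109.31 q6 173.6 open 0.0589 F [2.21 0.48 5.96] M [ 0.26 -0.55 -0.08]
lin [ 0.05  0.03 -0.06] dr [ 0.2355 -0.      0.0007]
```

View pics/s6z.png

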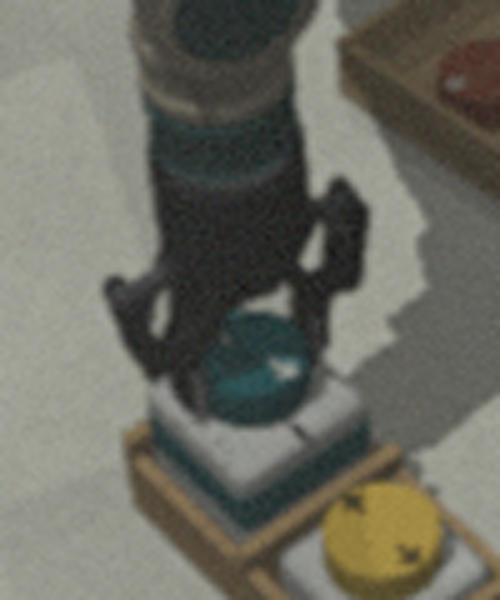

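View pics/t6z.png

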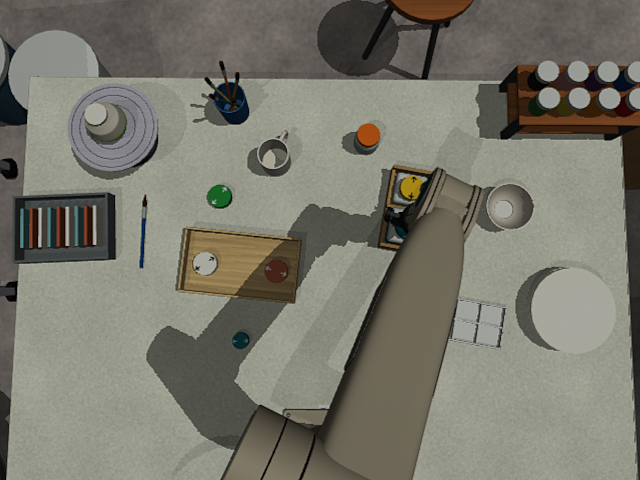

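```bash
python3 -c "
from plant import state,hand_in
s=state(); print(s['time'],s['eef_pos'],s['opening'],s['contact_force']); print(hand_in())"
```

```text
19.1 [ 0.56011601 -0.19827458  0.12948141] 0.05888290944345304 [2.3127898  1.63574876 5.56116999]
the job is handed in; nothing more can be done
None
```

The teal lid is started on the jar's thread and still gripped there, but I turned it forward about 347° rather than a full 360°. The last wrist joint was within a few degrees of its range limit, and I chose not to let go and regrip. The job is handed in, at 19.1 s, and reported no verdict.

- **Placing:** I took the lid from the middle of the basket and set it on the thread with an arrow about 48° past the mark. It made contact at the expected height.
- **Drop:** Turned backward, it climbed the slope and came free about 1–3° behind the mark. It then went down under a light press and seated at z ≈ 115.5 mm.
- **Forward turn:** It sank about 9.6 mm, in step with the 10 mm per turn pitch, at a steady 3–6 N. A crossed thread would not be expected to track like that.

**Last checks:**
- **Height:** the lower edge is at about 105.9 mm, taken from the height of the hand.
- **Centring:** the hand is within about 1 mm of the jar axis I measured.
- **Arrow:** it is about 16° short of a full turn past the mark. This comes from the wrist angle and agrees with the scene picture.
- **Grip:** the fingers are 59 mm apart on the lid, with a 50 N grip set.
- **Tilt:** I did not measure it separately. The lid looks level in the picture.
- **Other things:** the white and terracotta lids are in the basket, and nothing else in the last top view looks moved. The arm hides part of the palette there.

The only disagreement was a lid-yaw reading that mixed both cameras and came out about 4° off. I went by the top-camera value and the wrist angle, and the drop happened where those predicted.

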